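Photograph a heat sink with a two-stage shutter key

TASK

Take an inventory photo of the finned heat sink: set it down gently on the camera stand's base, fins up, inside the four corner marks under the camera with its long side along the marks' long side, and let go of it. Then press the big round key on the sloping release console half-way, to its first stop, and hold it there for a good second so that the camera focuses; then press it all the way down for a moment to take the picture and let it come up again. Do not bump the camera, and leave the hard disk, the drinks can and the mouse where they are.

Things in the scene. Friction and masses are not known exactly. Their poses are not given: they have to be found in the camera images.
- sink_mid (a point): Centre of the loose bare-aluminium finned heat sink: 110 mm long (x), 54 mm wide (y), 44 mm high (z, fins up), 0.2 to 0.4 kg; the point is 22 mm above its underside. Starts on the table, fins up, at one side of the stand. Its flat outer fins can be gripped across the 54 mm width, with the tool leaning back along its length so that it stays level when brought in leaning under the camera.
- stage_mid (a point): Middle of the marked rectangle on the fixed camera stand's grey base plate, on its top face 12 mm above the table. x: along the rectangle's long side, away from the robot; z up. White corner marks outline 130 (x) by 74 mm (y). Plate: x -110 to +150, y -95 to +95 mm. A 26 mm column stands at x = +125 mm, 360 mm high, and carries the camera on an arm. Place and heading vary.
- camera: Camera fixed over the marked rectangle: origin at the middle of its lens end, 250 mm above the table, straight above stage_mid. Lens barrel 48 mm wide, 24 mm long, then a black body 90 (x) by 80 (y) by 50 mm high, underside 274 mm above the table; above it a 30 mm wide arm runs to the column. Must not be bumped.
- key_top (a point): Centre of the top face of the round black key (42 mm wide) on the release console, a fixed white wedge 110 by 100 mm at the other side of the stand. z: the key's outward normal, leaning 30 degrees from vertical to the robot's side; the key moves along -z. Unpressed its top is 18 mm out from the sloping face and 57 mm above the table; fully down, 7 mm out.
- key_half (a joint): First stage of the key, m: 0 up, 0.006 at the first stop. Spring: 1 N to start, 3 N at the first stop. Springs back when let go.
- key_full (a joint): Second stage of the key, m, following the first in the same direction: 0 until pressed beyond the first stop, 0.005 all the way down. Needs 9 N to start and 12 N at the bottom, so 5 to 6 N holds the first stop. Springs back when let go.
- disk: Bystander: hard disk 102 x 147 x 26 mm lying flat on the table, loose; origin at the centre of its underside.
- can: Bystander: drinks can, 66 mm in diameter, 122 mm high, standing loose; origin at the centre of its underside.
- mouse: Bystander: black computer mouse 105 x 60 x 34 mm, loose, on the robot's side of the stand; origin at the centre of its underside.
Things that resemble listed ones, but are neither listed nor needed, are in the scene too. Of the things like the part that bears key_top, leave any that is orange or yellow; of the rest the smaller one is meant.

How it is judged:
On the way, in this order (a step that is already met when the one before it is completed fails the run):
1. the heat sink lies inside the corner marks, fins up, released (x of sink_mid in the frame of stage_mid between -0.012 and 0.012 m and y of sink_mid in the frame of stage_mid between -0.012 and 0.012 m and z of sink_mid in the frame of stage_mid between 0.017 and 0.027 m and angle between the x axis of sink_mid and the x axis of stage_mid, either way round below 0.2 rad and angle between sink_mid's own z axis and vertical below 0.1 rad and contact force between sink and the fingers below 0.2 N), for 0.2 s.
2. the key is held at its first stop for 0.8 s (first stage down more than 4.5 mm, second less than 1.5 mm), the heat sink in place (x of sink_mid in the frame of stage_mid between -0.012 and 0.012 m and y of sink_mid in the frame of stage_mid between -0.012 and 0.012 m and z of sink_mid in the frame of stage_mid between 0.017 and 0.027 m and angle between the x axis of sink_mid and the x axis of stage_mid, either way round below 0.2 rad and angle between sink_mid's own z axis and vertical below 0.1 rad and value of joint key_half above 0.0045 m and value of joint key_full below 0.0015 m), for 0.8 s.
3. the key is pressed all the way down (second stage more than 3.5 mm), the heat sink in place (x of sink_mid in the frame of stage_mid between -0.012 and 0.012 m and y of sink_mid in the frame of stage_mid between -0.012 and 0.012 m and z of sink_mid in the frame of stage_mid between 0.017 and 0.027 m and angle between the x axis of sink_mid and the x axis of stage_mid, either way round below 0.2 rad and angle between sink_mid's own z axis and vertical below 0.1 rad and value of joint key_full above 0.0035 m), for 0.1 s.
At the end, for the whole second after the job is handed in: The heat sink lies at rest on the stand's base, released, fins up and level (within 0.1 rad), its centre within 12 mm of the middle of the marked rectangle along each side, its long side within 0.2 rad of the rectangle's; the key has come up again (both stages under 1.5 mm) (all of step 1 and value of joint each of key_half, key_full below 0.0015 m and linear speed of sink below 0.02 m/s); the robot touches nothing.
It fails at once if the camera is bumped (more than 5 N) (contact force between camera and anything else above 5 N).
It fails at once if the heat sink is dropped or slammed on the stand (faster than 0.5 m/s just above it, a fall of some 13 mm) (distance between sink_mid and stage_mid below 0.06 m and linear speed of sink above 0.5 m/s).
It fails at once if the disk is moved by more than 25 mm (distance of disk from where it was at the start of the episode above 0.025 m).
It fails at once if the can is moved by more than 25 mm (distance of can from where it was at the start of the episode above 0.025 m).
It fails at once if the mouse is moved by more than 25 mm (distance of mouse from where it was at the start of the episode above 0.025 m).
It also fails if it takes over 64 s, if anything falls off the work surface, if the arm or the gripper's body presses on something with over 40 N, if the wrist force passes 120 N, or if a joint passes its speed limit or range.

ROBOT

A 6-joint arm with a two-finger parallel gripper is mounted at the origin on the work surface. World frame = base frame: x ahead of the robot, y to its left, z up, the work surface at z = 0. Lengths are in m, angles in rad, forces in N, time in s.
With the tool pointing down it reaches from about 0.3 to 0.875 m from the base axis. Payload 6.4 kg.
Tool frame: the origin (TCP) lies between the finger pads; the fingertips stand robot.finger_overhang ahead of it and the grasp point (between the pads) is the TCP (robot.finger_overhang is the distance from the TCP to the fingertips, in m); z points along the fingers, y is the line along which they close (so a half turn about z gives the same grasp; the last joint's range is limited). The gripper opens to 85 mm and grips with 20 to 120 N. Pads are 22 mm wide; open, the fingers measure 114 mm over their backs; the gripper's body (76 mm by 85 mm) begins 54 mm behind the grasp point. The pads swing forward as they close: fully open they stand 13 mm farther back than shut.
Start: joints at [-1.419, 0.181, 1.607, -0, 1.354, -0.206], TCP at [0.201, -0.539, 0.217] pointing down, gripper open.
Joint ranges: [-2.99, 2.99], [-0.89, 2.07], [0.3, 2.58], [-1.14, 4.28], [0, 2.63], [-3.12, 3.12]. Speed limits (rad/s): [2.57, 2.57, 3.01, 3.14, 3.14, 3.14].

INTERFACE

Orientations are given as a 3x3 rotation matrix whose columns are the frame's x, y, z axes.
In Python, from rig import robot gives the robot as it stands.
- The arm moves only by the shell command python3 -m crank 'ROWS' [FORCE]. ROWS is a JSON object of lists of equal length, an entry for each row: "slide": the shift along the tool's x, y, z in cm, a list of three; "twist": the turn, a rotation vector about the tool's x, y, z in degrees, a list of three; "fingers": the closure in counts, from 0 (fully open) to 255 (shut). A call has 1 to 10 rows; each row is the pose to reach, as a shift and turn from the pose commanded when the call began, along the tool's axes at that moment; what a row does not reach only later rows make up. A row lasts 1/8 s, in which the tool goes at most 62.5 mm and 10.7 degrees, less where a joint would pass 70% of its speed; a pose out of reach is approached as far as the arm can. A call with a gripper value outside its range is refused whole. The fingers move at their own pace and stop on an object; FORCE is the grip in N (left out, the last holds). Time passes only in rows, so rows that repeat a pose let the fingers close. It gives the time, the measured TCP pose, the force, the opening and the grip force at its end, in the units of the state.
- robot.sense(): the state, without advancing time (a new reading comes with each control period).
- robot.read_camera(name): name is "scene" or "top"; returns a dict with "frame" (420x560x3 uint8, blue, green, red), "range_z" (420x560 float32, m along the optical axis (not along the pixel's ray), 0 where there is no reading), "fx", "fy", "cx", "cy" (pixels), "distortion" ([k1, k2, p1, p2, k3] as OpenCV has them; the pictures are not rectified), "R" (3x3) and "t" (3): a world point X has camera coordinates R X + t. Camera axes: x right, y down, z forward; pixel columns grow to the right and rows downward; lengths in m; the calibration is good to about 2 mm. A picture is of the moment at which its call begins.
- robot.hand_in(): hands the job in; it is judged then, once.
Trained networks look in a picture, given as the dict that the camera call returned (one of the last four; its "shot" number tells which), for a name from the list of things; names that differ only in an ending like _2 or _b are one class to them, and where a whole thing is asked for, a point or a joint stands for the part that bears it (a point fixed in the world has none). Each returns a list of dicts, best first, with "score" (0 to 1); they miss things now and then, are a little off and sometimes report something else, mostly with a low value. They report only what shows in the picture. A call takes as long as a camera call. They do not tell look-alikes from the thing itself.
- robot.search_frame(picture, thing): "extent" ([left, top, right, bottom] in pixels, round what is visible of it).
The state is a dict: "clock": time; "joints": joint angles; "qvel": joint speeds; "joint_torque": joint torques, N m; "ee_pos": TCP position; "tool_rot": TCP orientation; "force": force on the tool from outside, world axes, zero at the start; "moment": the same for the moment, N m; "gripper_width": opening from 0.0 (shut) to 1.0 (fully open); "gripper_force": force on a finger pad.
Only numpy, scipy, OpenCV 4.12 (cv2) and the standard library are available. Lean on these libraries where they do the work, as an engineer would, in place of code of your own. Each camera call takes 0.05 s, during which the arm holds its last target. There are 200 camera calls.

## Working session

There is one attempt and no reset: what is moved stays moved. The work goes in short steps, Python scripts to look and compute and a shell command to move; the robot and the scene stay as the last step left them, time stands still between calls to the robot, and variables do not carry over. Pictures are saved under pics/ and viewed, at most 10 in all, crops included, and the job is handed in when it is done.

```bash
mkdir -p pics; ls; cat > h.py <<'E'
import numpy as np, cv2
from rig import robot
def cloud(p):
    z=p["range_z"]; h,w=z.shape
    K=np.array([[p["fx"],0,p["cx"]],[0,p["fy"],p["cy"]],[0,0,1]])
    u,v=np.meshgrid(np.arange(w),np.arange(h))
    n=cv2.undistortPoints(np.stack([u.ravel(),v.ravel()],1).astype(float)[:,None],K,np.array(p["distortion"]))[:,0]
    c=np.c_[n,np.ones(len(n))]*z.reshape(-1,1)
    X=(c-np.array(p["t"]))@np.array(p["R"])
    X[z.ravel()==0]=np.nan
    return X.reshape(h,w,3)
E
python3 - <<'E'
from h import *
print(robot.finger_overhang)
for n in("scene","top"):
    p=robot.read_camera(n); cv2.imwrite(f"pics/{n}0.png",p["frame"]); np.save(n+"0.npy",cloud(p)); 
    R=np.array(p["R"]);print(n,(-R.T@p["t"]).round(3),R[2].round(2))
    for t in("sink_mid","stage_mid","camera","key_top","disk","can","mouse"):
        print(t,[(round(d["score"],2),np.round(d["extent"]).astype(int).tolist()) for d in robot.search_frame(p,t)][:4])
E
```

```text
pics
0.019
scene [1.148 0.183 1.099] [-0.6  -0.25 -0.76]
sink_mid [(0.8, [379, 307, 416, 351])]
stage_mid [(0.94, [222, 230, 323, 368]), (0.18, [261, 234, 300, 280])]
camera [(0.85, [259, 233, 300, 279])]
key_top [(0.71, [110, 189, 124, 200]), (0.69, [200, 262, 208, 274]), (0.54, [221, 217, 232, 224]), (0.52, [248, 168, 263, 174])]
disk [(0.98, [132, 230, 186, 269])]
can [(0.79, [428, 351, 468, 389]), (0.47, [377, 307, 418, 350])]
mouse [(0.62, [307, 255, 328, 282])]
top [ 0.139 -0.108  1.526] [ 0.19  0.   -0.98]
sink_mid [(0.74, [153, 160, 180, 192])]
stage_mid [(0.9, [231, 80, 287, 192]), (0.21, [326, 155, 334, 166])]
camera [(0.83, [241, 112, 266, 146])]
key_top [(0.69, [324, 157, 335, 166]), (0.64, [434, 180, 453, 199])]
disk [(0.9, [357, 155, 401, 184])]
can [(0.71, [112, 141, 146, 168])]
mouse [(0.34, [360, 154, 401, 183])]
```

View pics/scene0.png

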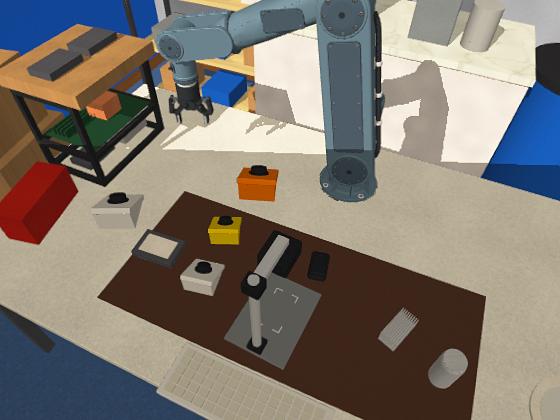

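View pics/top0.png

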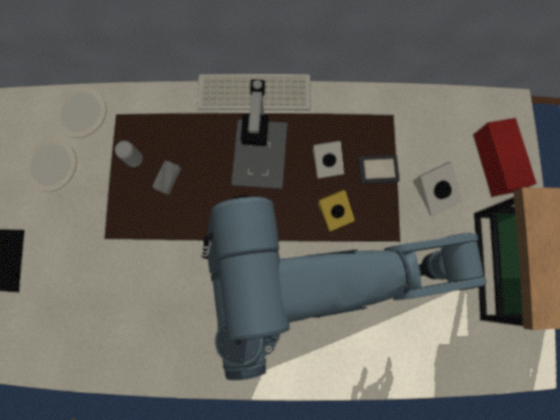

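The scene view shows the sink at (398,328), the stand plate at (272,315), the small white console at (203,275) and the mouse at (318,265). The larger white console at (117,210) and the orange and yellow ones are the decoys. Next I measure poses from the depth.

```bash
python3 - <<'E'
from h import *
S=np.load("scene0.npy");T=np.load("top0.npy")
si=cv2.imread("pics/scene0.png").astype(int);ti=cv2.imread("pics/top0.png").astype(int)
def box(X,b): 
    l,t,r,bt=b; return X[t:bt,l:r].reshape(-1,3)
def rect(P):
    c,s,a=cv2.minAreaRect(P[:,:2].astype(np.float32)*1000); return np.round(c,1),np.round(s,1),round(a,1)
for n,X,b in(("sinkS",S,(370,298,425,358)),("sinkT",T,(148,155,186,197)),("mouseS",S,(300,245,335,290)),("diskS",S,(125,225,190,273)),("canS",S,(422,343,472,392)),("canT",T,(110,136,146,170))):
    P=box(X,b);print(n,"zmed table",np.nanpercentile(P[:,2],[5,50,98]).round(4))
    Q=P[(P[:,2]>.012)&(P[:,2]<.2)]; print("  all",rect(Q), "zmax",np.percentile(Q[:,2],97).round(4))
    Q=P[P[:,2]>.036];
    if n[:4]=="sink":print("  top",rect(Q),len(Q))
# plate
for n,X,im,b in(("S",S,si,(215,225,330,375)),("T",T,ti,(225,110,295,196))):
    l,t,r,bt=b; P=X[t:bt,l:r];I=im[t:bt,l:r]
    m=(P[...,2]>.004)&(P[...,2]<.022)&(I.min(-1)>60)
    m=cv2.morphologyEx(m.astype(np.uint8),cv2.MORPH_OPEN,np.ones((3,3)))>0
    print("plate",n,rect(P[m]),m.sum(),np.median(P[m][:,2]))
    w=m&(I.min(-1)>150); 
    if w.sum()>3: print(" marks",rect(P[w]),w.sum())
    m=(P[...,2]>.33)&(P[...,2]<.45); print(" top",rect(P[m]),np.percentile(P[m][:,2],[5,50,95]))
    m=(P[...,2]>.28)&(P[...,2]<.345); print(" body",rect(P[m]),np.percentile(P[m][:,2],[5,50,95]))
# console: key = black pixels; slope fit
for n,X,im,b in(("S",S,si,(178,255,228,300)),("T",T,ti,(308,138,348,182))):
    l,t,r,bt=b; P=X[t:bt,l:r];I=im[t:bt,l:r]
    k=(I.max(-1)<45)&(P[...,2]>.035); print("key",n,rect(P[k]),k.sum(),P[k].mean(0).round(4),np.percentile(P[k][:,2],[5,95]).round(3))
    m=(P[...,2]>.008)&(I.min(-1)>110); print(" body",rect(P[m]),m.sum())
    Q=P[k]; 
    for i in range(3):
        c=Q.mean(0);u,s,v=np.linalg.svd(Q-c);d=(Q-c)@v[2];Q=Q[abs(d)<.004]
    print(" normal",v[2].round(3),c.round(4),len(Q))
    Q=P[m]
    # ransac slope plane
    best=None;rng=np.random.default_rng(0)
    for i in range(500):
        a,b_,c=Q[rng.choice(len(Q),3,False)];nn=np.cross(b_-a,c-a);L=np.linalg.norm(nn)
        if L<1e-5:continue
        nn/=L;nn*=np.sign(nn[2]) or 1
        if not .8<nn[2]<.92:continue
        q=abs((Q-a)@nn)<.003
        if best is None or q.sum()>best.sum():best=q
    if best is not None:
        c=Q[best].mean(0);v=np.linalg.svd(Q[best]-c)[2][2];print(" slope",v.round(3),c.round(4),best.sum())
E
```

```text
sinkS zmed table [-0.0028  0.0015  0.0452]
  all (array([546.1, 315.8]), array([ 55.9, 114.3]), 67.8) zmax 0.0467
  top (array([545.5, 316. ]), array([ 55.7, 113.1]), 67.9) 384
sinkT zmed table [-0.0022  0.0048  0.0491]
  all (array([545. , 327.7]), array([ 77.3, 109.5]), 66.5) zmax 0.0502
  top (array([541.1, 316.9]), array([ 55.2, 109.4]), 68.2) 365
mouseS zmed table [-0.0032  0.0017  0.0355]
  all (array([453.7,  33.4]), array([151. ,  64.8]), 4.6) zmax 0.0358
diskS zmed table [-0.0036  0.0023  0.0293]
  all (array([ 586.6, -471.5]), array([327. , 117.2]), 86.2) zmax 0.0305
canS zmed table [-0.002   0.0032  0.1237]
  all (array([627.9, 453.8]), array([63.7, 62.5]), 16.6) zmax 0.1241
canT zmed table [-0.0025  0.0057  0.1267]
  all (array([618.6, 453.9]), array([63.2, 67.6]), 4.4) zmax 0.1274
plate S (array([678.1, -88.5]), array([323.7, 336.9]), 2.4) 4474 0.011318616078891331
 marks (array([828.5, -66.7]), array([106.6,   2. ]), 89.7) 10
 top (array([689.3, -30.4]), array([ 44.6, 165.5]), 86.3) [0.33483401 0.34592327 0.35930119]
 body (array([676.4, -29.5]), array([ 80. , 189.9]), 
[... 186 characters left out ...]
.33436182 0.34648813 0.35084908]
 body (array([620.9, -24.7]), array([80.4, 94.8]), 86.3) [0.29411169 0.32426424 0.34281427]
key S (array([ 609.3, -286.4]), array([41.8, 48.4]), 27.5) 144 [ 0.6117 -0.283   0.0557] [0.043 0.065]
 body (array([ 616.6, -284.4]), array([114.7,  99.9]), 10.1) 826
 normal [ 0.234 -0.124 -0.964] [ 0.6087 -0.2845  0.0557] 60
 slope [ 0.492  0.087 -0.866] [ 0.6233 -0.2791  0.0484] 438
key T (array([ 601.3, -283.2]), array([40.2, 37.4]), 49.4) 111 [ 0.6008 -0.2829  0.0588] [0.046 0.067]
 body (array([ 607. , -284.4]), array([104. ,  94.4]), 10.2) 563
 normal [ 0.436 -0.025 -0.899] [ 0.6    -0.2858  0.0599] 66
 slope [ 0.499  0.097 -0.861] [ 0.6078 -0.2822  0.0438] 374
```

```bash
cat >> h.py <<'E'
from scipy.spatial.transform import Rotation as Ro
def pose(yaw,lean,flip=False,roll=0):
    "tool approach leans away from robot along heading yaw (deg); y axis horizontal"
    y,l=np.radians(yaw),np.radians(lean)
    z=np.array([np.sin(l)*np.cos(y),np.sin(l)*np.sin(y),-np.cos(l)])
    yy=np.array([-np.sin(y),np.cos(y),0])*(-1 if flip else 1)
    return np.c_[np.cross(yy,z),yy,z]
def to(p,R,s=None):
    s=s or robot.sense(); R0=np.array(s["tool_rot"])
    sl=R0.T@(np.array(p)-s["ee_pos"])*100; tw=Ro.from_matrix(R0.T@R).as_rotvec(degrees=True)
    print("slide",sl.round(2).tolist(),"twist",tw.round(1).tolist(),"rows>=",int(np.ceil(max(np.linalg.norm(sl)/6.25,np.linalg.norm(tw)/10.7))))
def st():
    s=robot.sense();print("t",s["clock"],"p",np.round(s["ee_pos"],4),"j",np.round(s["joints"],2),"F",np.round(s["force"],1),"w",s["gripper_width"]);return s
E
python3 - <<'E'
from h import *
S=np.load("scene0.npy");si=cv2.imread("pics/scene0.png").astype(int)
P=S[225:375,215:330];I=si[225:375,215:330]
m=(abs(P[...,2]-.0115)<.009)&(I.min(-1)>55)
n,l,stt,_=cv2.connectedComponentsWithStats(cv2.morphologyEx(m.astype(np.uint8),cv2.MORPH_OPEN,np.ones((3,3))))
k=1+np.argmax(stt[1:,4]);q=P[l==k];print(cv2.minAreaRect((q[:,:2]*1000).astype(np.float32)),len(q))
g=(l==k)&(I.min(-1)>120);print("marks",cv2.minAreaRect((P[g][:,:2]*1000).astype(np.float32)),g.sum())
s=st();print(np.round(s["tool_rot"],3).tolist())
for f in(0,1):
    to([.38,-.03,.34],pose(-2,5,f)); to([.38,-.03,.34],pose(-40,20,f))
E
```

```text
((646.4747924804688, -19.36174774169922), (173.66339111328125, 262.06048583984375), 86.73633575439453) 3612
marks ((625.2296752929688, -27.204547882080078), (72.35106658935547, 131.6465606689453), 86.393310546875) 38
t 0.8 p [ 0.2014 -0.5386  0.2172] j [-1.42  0.18  1.61 -0.    1.35 -0.21] F [ 0.4  0.  -0.2] w 1.0007575545383924
[[0.937, 0.35, -0.0], [0.35, -0.937, -0.0], [-0.0, 0.0, -1.0]]
slide [34.54, -41.38, -12.28] twist [-6.9, -1.4, -157.4] rows>= 15
slide [34.54, -41.38, -12.28] twist [-20.8, -12.1, -118.1] rows>= 12
slide [34.54, -41.38, -12.28] twist [-1.0, 4.9, 22.5] rows>= 9
slide [34.54, -41.38, -12.28] twist [-10.5, 18.1, 59.9] rows>= 9
```

```bash
python3 - <<'E'
from h import *
to([.36,-.05,.34],pose(-65,10))
E
```

```text
slide [31.97, -40.21, -12.28] twist [-8.2, -7.6, -94.2] rows>= 9
```

```bash
python3 -m crank '{"slide":[[0,0,-8],[32,-40,-12],[32,-40,-12],[32,-40,-12],[32,-40,-12],[32,-40,-12],[32,-40,-12],[32,-40,-12],[32,-40,-12],[32,-40,-12]],"twist":[[0,0,0],[-8,-8,-94],[-8,-8,-94],[-8,-8,-94],[-8,-8,-94],[-8,-8,-94],[-8,-8,-94],[-8,-8,-94],[-8,-8,-94],[-8,-8,-94]],"fingers":[0,0,0,0,0,0,0,0,0,0]}' 60
python3 - <<'E'
from h import *
st()
R=pose(-22,40); g=np.array([.529,.322,.030]); to(g-.12*R[:,2],R)
E
```

```text
clock: 2.05
ee_pos: [0.3618, -0.0482, 0.3381]
tool_rot: [[-0.424, 0.903, 0.071], [0.889, 0.429, -0.161], [-0.176, -0.005, -0.984]]
force: [0.5, 0.4, 0.6]
gripper_width: 0.999
gripper_force: 0.0
t 2.05 p [ 0.3618 -0.0482  0.3381] j [-0.34 -0.48  1.96 -0.13  1.55 -0.79] F [0.5 0.4 0.6] w 0.9988877553804453
slide [35.22, 25.89, 15.53] twist [-18.5, -28.6, -38.9] rows>= 8
```

```bash
python3 -m crank '{"slide":[[35,26,15.5],[35,26,15.5],[35,26,15.5],[35,26,15.5],[35,26,15.5],[35,26,15.5],[35,26,15.5],[35,26,15.5],[35,26,15.5],[35,26,15.5]],"twist":[[-18.5,-28.5,-39],[-18.5,-28.5,-39],[-18.5,-28.5,-39],[-18.5,-28.5,-39],[-18.5,-28.5,-39],[-18.5,-28.5,-39],[-18.5,-28.5,-39],[-18.5,-28.5,-39],[-18.5,-28.5,-39],[-18.5,-28.5,-39]],"fingers":[0,0,0,0,0,0,0,0,0,0]}'
python3 - <<'E'
from h import *
s=st()
R=pose(-22,40); g=np.array([.529,.322,.030]); to(g-.12*R[:,2],R);to(g,R)
p=robot.read_camera("scene"); cv2.imwrite("pics/a.png",cv2.resize(p["frame"][230:400,270:480],None,fx=3,fy=3))
E
```

```text
clock: 3.3
ee_pos: [0.4629, 0.344, 0.122]
tool_rot: [[-0.709, 0.384, 0.591], [0.294, 0.923, -0.247], [-0.641, -0.001, -0.768]]
force: [-1.1, 0.6, -1.1]
gripper_width: 1.0
gripper_force: 0.0
t 3.3 p [0.4629 0.344  0.122 ] j [ 0.78  0.26  1.91 -0.87  0.88  0.15] F [-1.1  0.6 -1.1] w 0.9997650961014374
slide [0.59, 0.43, -0.48] twist [-0.4, -0.2, -0.4] rows>= 1
slide [0.56, 0.51, 11.52] twist [-0.4, -0.2, -0.4] rows>= 2
```

View pics/a.png

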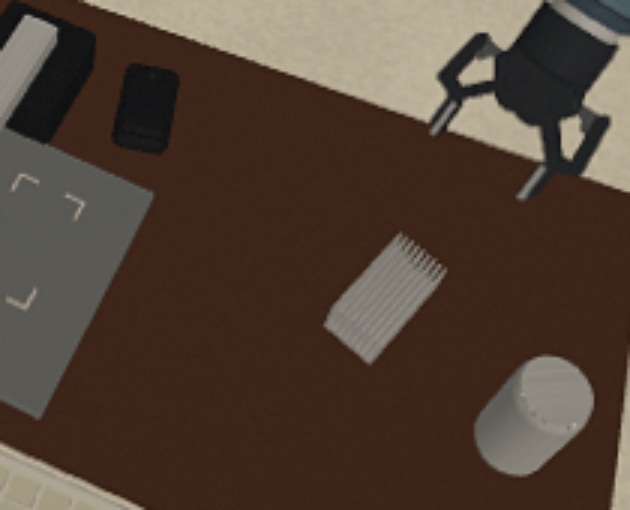

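The crop shows the open fingertips at (440,125) and (530,195), straddling the extended axis of the sink at (385,300). They line up, so I go in and close.

```bash
python3 -m crank '{"slide":[[0.3,0.3,5],[0.3,0.3,9],[0.3,0.3,11.5],[0.3,0.3,11.5],[0.3,0.3,11.5],[0.3,0.3,11.5]],"twist":[[0,0,0],[0,0,0],[0,0,0],[0,0,0],[0,0,0],[0,0,0]],"fingers":[0,0,0,0,0,0]}' 60
python3 - <<'E'
from h import *
st();to([.529,.322,.03],pose(-22,40))
E
```

```text
clock: 4.1
ee_pos: [0.5302, 0.3208, 0.0331]
tool_rot: [[-0.708, 0.383, 0.593], [0.295, 0.924, -0.245], [-0.641, 0.001, -0.767]]
force: [0.1, -0.7, -0.0]
gripper_width: 1.001
gripper_force: 0.0
t 4.1 p [0.5302 0.3208 0.0331] j [ 0.65  0.46  1.87 -1.03  0.7   0.26] F [ 0.1 -0.7 -0. ] w 1.0009647635471441
slide [0.32, 0.06, 0.14] twist [-0.3, -0.1, -0.5] rows>= 1
```

```bash
python3 -m crank '{"slide":[[0.3,0,0],[0.3,0,0],[0.3,0,0],[0.3,0,0],[0.3,0,0],[0.3,0,0],[0.3,0,0],[0.3,0,0]],"twist":[[0,0,0],[0,0,0],[0,0,0],[0,0,0],[0,0,0],[0,0,0],[0,0,0],[0,0,0]],"fingers":[60,120,255,255,255,255,255,255]}' 60
python3 - <<'E'
from h import *
s=st();R=np.array(s["tool_rot"]); print((R.T@[0,0,6]).round(2))
E
```

```text
clock: 5.1
ee_pos: [0.5277, 0.3217, 0.0304]
tool_rot: [[-0.709, 0.383, 0.592], [0.294, 0.924, -0.245], [-0.641, 0.0, -0.768]]
force: [-6.1, 2.0, 6.9]
gripper_width: 0.593
gripper_force: 60.5
t 5.1 p [0.5277 0.3217 0.0304] j [ 0.66  0.47  1.87 -1.03  0.7   0.27] F [-6.1  2.   6.9] w 0.5934398395210208
[-3.85  0.   -4.61]
```

```bash
python3 -m crank '{"slide":[[-1,0,-1.2],[-2.5,0,-3],[-4.5,0,-5.5],[-6,0,-7.5],[-6,0,-7.5]],"twist":[[0,0,0],[0,0,0],[0,0,0],[0,0,0],[0,0,0]],"fingers":[255,255,255,255,255]}' 60
python3 - <<'E'
from h import *
st()
p=robot.read_camera("scene"); cv2.imwrite("pics/b.png",cv2.resize(p["frame"][200:400,250:480],None,fx=3,fy=3)); X=cloud(p)
P=X[220:360,340:450];np.save("lift.npy",P);I=p["frame"][220:360,340:450]
m=(P[...,2]>.08)&(P[...,2]<.2)&(P[...,0]>.48)
q=P[m];print(cv2.minAreaRect((q[:,:2]*1000).astype(np.float32)),len(q),np.percentile(q[:,2],[5,50,95]))
R=pose(-3.4,40);a=np.radians(-3.4);d=np.array([np.cos(a),np.sin(a),0]);c=np.array([.6225,-.0265,.012])
to(c-.18*d+[0,0,.11],R)
E
```

```text
clock: 5.72
ee_pos: [0.5268, 0.3227, 0.1273]
tool_rot: [[-0.708, 0.383, 0.593], [0.296, 0.924, -0.244], [-0.642, 0.003, -0.767]]
force: [-0.1, 0.1, -3.6]
gripper_width: 0.587
gripper_force: 62.8
t 5.725 p [0.5268 0.3227 0.1273] j [ 0.66  0.28  1.86 -0.87  0.82  0.04] F [-0.1  0.1 -3.6] w 0.5874137586333257
((553.1762084960938, 362.07244873046875), (173.8485870361328, 148.06520080566406), 83.52196502685547) 1383 [0.09819752 0.13384079 0.19087028]
slide [-3.84, -34.38, 3.65] twist [-12.3, -0.2, -14.7] rows>= 6
```

View pics/b.png

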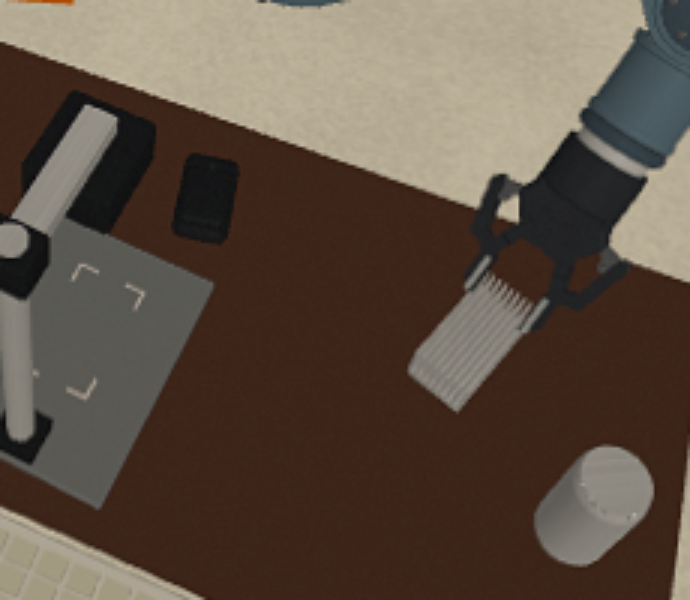

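The sink hangs from the gripper by its rear part, at (470,340) in the crop, and looks level. I measure its pose in the hand.

```bash
cat >> h.py <<'E'
def sinkpose(p,l,t,r,b,zlo,zhi):
    X=cloud(p)[t:b,l:r];I=p["frame"][t:b,l:r].astype(int)
    m=(X[...,2]>zlo)&(X[...,2]<zhi)&(I.min(-1)>95)
    n,lb,s,_=cv2.connectedComponentsWithStats(m.astype(np.uint8));k=1+np.argmax(s[1:,4]);q=X[lb==k]
    print("rect",cv2.minAreaRect((q[:,:2]*1000).astype(np.float32)),len(q))
    A=np.c_[q[:,:2]-q[:,:2].mean(0),np.ones(len(q))];w=np.ones(len(q),bool)
    for i in range(6):
        f=np.linalg.lstsq(A[w],q[w,2],rcond=None)[0];e=q[:,2]-A@f;w=(e>-.004)&(e<.006)
    print("slopes",f.round(3),"topz",q[:,2].max(),w.sum())
    return q
E
python3 - <<'E'
from h import *
s=st()
p=robot.read_camera("scene");q=sinkpose(p,380,280,436,342,.085,.17)
e=s["ee_pos"];a=np.radians(-22);d=np.array([np.cos(a),np.sin(a)])
print(np.percentile((q[:,:2]-e[:2])@d,[0,1,50,99,100]).round(4))
p=robot.read_camera("top");cv2.imwrite("pics/c.png",p["frame"])
E
```

```text
t 5.775 p [0.526  0.322  0.1255] j [ 0.66  0.28  1.86 -0.87  0.82  0.04] F [-0.5 -0.6 -3. ] w 0.5919708337811772
rect ((545.4830322265625, 317.39239501953125), (57.87614440917969, 112.99707794189453), 67.05432891845703) 910
slopes [-0.103  0.108  0.127] topz 0.16982899934391657 206
[-0.037  -0.0343  0.0285  0.0741  0.0763]
```

```bash
python3 - <<'E'
from h import *
s=st();e=s["ee_pos"];a=np.radians(-22);d=np.array([np.cos(a),np.sin(a)])
p=robot.read_camera("scene");q=sinkpose(p,380,280,436,342,.085,.17)
u=(q[:,:2]-e[:2])@d
for lo in np.arange(-.03,.08,.01):
    w=(u>=lo)&(u<lo+.01);print(round(lo*1000),w.sum(),np.percentile(q[w,2],[50,85,95]).round(4))
S=np.load("scene0.npy");q=S[298:358,370:425].reshape(-1,3);q=q[q[:,2]>.012];u=(q[:,:2]-e[:2])@d
print("on table")
for lo in np.arange(-.03,.08,.01):
    w=(u>=lo)&(u<lo+.01);print(round(lo*1000),w.sum(),np.percentile(q[w,2],[50,85,95]).round(4))
E
```

```text
t 5.875 p [0.5251 0.3211 0.1237] j [ 0.66  0.29  1.87 -0.87  0.82  0.04] F [-0.7 -1.4 -2.8] w 0.5954887745277588
rect ((543.1687622070312, 317.41107177734375), (58.77714538574219, 115.52477264404297), 66.89382934570312) 899
slopes [-0.122  0.204  0.125] topz 0.16907711601313258 219
-30 56 [0.1244 0.1389 0.1405]
-20 70 [0.1317 0.1398 0.1642]
-10 86 [0.1315 0.1382 0.149 ]
0 75 [0.131  0.1369 0.1388]
10 72 [0.1262 0.1348 0.1366]
20 80 [0.1297 0.1343 0.1353]
30 75 [0.1223 0.1327 0.1339]
40 78 [0.1255 0.1317 0.1342]
50 82 [0.1249 0.1314 0.1325]
60 105 [0.1133 0.1301 0.1318]
70 95 [0.1105 0.1286 0.1318]
on table
-30 50 [0.0364 0.0449 0.0467]
-20 59 [0.041  0.0454 0.047 ]
-10 57 [0.0416 0.0451 0.0456]
0 57 [0.0408 0.0438 0.0451]
10 57 [0.0408 0.0447 0.0469]
20 57 [0.0409 0.0449 0.0463]
30 66 [0.0404 0.0436 0.0444]
40 54 [0.0402 0.0442 0.0448]
50 59 [0.0406 0.0443 0.0455]
60 67 [0.0393 0.0443 0.0452]
70 76 [0.0313 0.0425 0.0453]
```

```bash
python3 - <<'E'
from h import *
st()
R=pose(-3.4,45);a=np.radians(-3.4);d=np.array([np.cos(a),np.sin(a),0]);c=np.array([.6225,-.0265,.012])
to(c-.19*d+[0,0,.11],R)
E
```

```text
t 5.925 p [0.5251 0.321  0.1234] j [ 0.66  0.29  1.87 -0.87  0.82  0.04] F [ 0.3  0.  -3.5] w 0.5918278132626467
slide [-3.22, -34.58, 3.0] twist [-13.1, -5.3, -14.1] rows>= 6
```

```bash
python3 -m crank '{"slide":[[0,-2,0.3],[-0.6,-6,0.6],[-1,-11,1],[-1.5,-16,1.5],[-2,-21,2],[-2.5,-26,2.5],[-2.8,-30,2.8],[-3.1,-33,3],[-3.2,-34.5,3],[-3.2,-34.5,3]],"twist":[[0,0,0],[-1.6,-0.7,-1.8],[-3.3,-1.3,-3.5],[-5,-2,-5.3],[-6.5,-2.7,-7],[-8,-3.3,-8.8],[-10,-4,-10.5],[-11.5,-4.6,-12.3],[-13.1,-5.3,-14.1],[-13.1,-5.3,-14.1]],"fingers":[255,255,255,255,255,255,255,255,255,255]}' 100
python3 - <<'E'
from h import *
s=st();print(np.round(s["tool_rot"],3).tolist())
p=robot.read_camera("scene"); cv2.imwrite("pics/d.png",cv2.resize(p["frame"][180:380,210:420],None,fx=3,fy=3))
q=cloud(p)
R=pose(-3.4,45);a=np.radians(-3.4);d=np.array([np.cos(a),np.sin(a),0]);c=np.array([.6225,-.0265,.012])
e=s["ee_pos"];m=(p["frame"].min(-1)>95)&(q[...,2]>.06)&(q[...,2]<.16);q=q[m]
rel=q-e;u=rel@d;v=rel@[-d[1],d[0],0];w=(abs(v)<.022)&(u>-.05)&(u<.1);q,u,v=q[w],u[w],v[w]
print("u range",np.percentile(u,[.5,99.5]))
for lo in np.arange(-.03,.08,.01):
    w=(u>=lo)&(u<lo+.01)
    if w.sum()>4:print(round(lo*1000),w.sum(),np.percentile(q[w,2],[50,85,95]).round(4))
to(c-.017*d+[0,0,.055],R)
E
```

```text
clock: 7.18
ee_pos: [0.442, 0.038, 0.1028]
tool_rot: [[-0.785, 0.139, 0.603], [0.112, 0.99, -0.082], [-0.609, 0.003, -0.793]]
force: [0.3, 0.6, -3.4]
gripper_width: 0.565
gripper_force: 103.6
t 7.175 p [0.442  0.038  0.1028] j [-0.23 -0.38  2.53  0.17  0.34 -1.79] F [ 0.3  0.6 -3.4] w 0.565419095912052
[[-0.785, 0.139, 0.603], [0.112, 0.99, -0.082], [-0.609, 0.003, -0.793]]
u range [-0.03253822  0.07791711]
-30 33 [0.1152 0.1174 0.1188]
-20 37 [0.111  0.1163 0.1175]
-10 40 [0.1116 0.1157 0.1169]
0 50 [0.1091 0.1135 0.1158]
10 37 [0.1093 0.1127 0.1143]
20 52 [0.1064 0.112  0.1136]
30 43 [0.1068 0.1115 0.1119]
40 49 [0.1041 0.109  0.1106]
50 43 [0.1018 0.1073 0.1089]
60 71 [0.0956 0.1054 0.1078]
70 63 [0.0913 0.1051 0.1071]
slide [-11.27, -3.99, 13.22] twist [-2.9, -7.4, -3.3] rows>= 3
```

View pics/d.png

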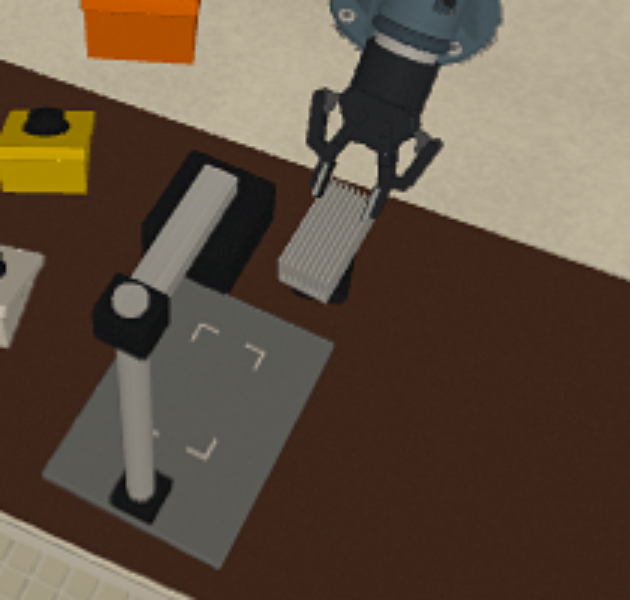

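The sink is held at (325,240), above the mouse and clear of the camera. The arm stopped near its inner limit and fell short of the commanded pose, so I continue forward to in front of the marks.

```bash
python3 - <<'E'
from h import *
R=pose(-3.4,45);a=np.radians(-3.4);d=np.array([np.cos(a),np.sin(a),0]);c=np.array([.6225,-.0265,.012])
to(c-.11*d+[0,0,.10],R)
E
```

```text
slide [-6.67, -4.7, 4.0] twist [-2.9, -7.4, -3.3] rows>= 2
```

```bash
python3 -m crank '{"slide":[[-2.5,-1.5,1],[-4.5,-3,2.5],[-6,-4.2,3.5],[-6.7,-4.7,4],[-6.7,-4.7,4],[-6.7,-4.7,4]],"twist":[[-1,-2.5,-1],[-2,-5,-2],[-2.5,-6.5,-3],[-2.9,-7.4,-3.3],[-2.9,-7.4,-3.3],[-2.9,-7.4,-3.3]],"fingers":[255,255,255,255,255,255]}'
python3 - <<'E'
from h import *
st()
R=pose(-3.4,45);a=np.radians(-3.4);d=np.array([np.cos(a),np.sin(a),0]);c=np.array([.6225,-.0265,.012])
to(c-.11*d+[0,0,.10],R);to(c-.017*d+[0,0,.05],R)
E
```

```text
clock: 7.98
ee_pos: [0.5129, -0.0194, 0.1123]
tool_rot: [[-0.706, 0.065, 0.705], [0.049, 0.998, -0.043], [-0.707, 0.004, -0.708]]
force: [-0.3, -1.2, -2.7]
gripper_width: 0.564
gripper_force: 103.9
t 7.975 p [ 0.5129 -0.0194  0.1123] j [-0.46 -0.21  2.47  1.13  0.3  -2.96] F [-0.3 -1.2 -2.7] w 0.5644897638221331
slide [0.03, -0.06, 0.01] twist [-0.1, -0.0, -0.4] rows>= 1
slide [-3.02, -0.03, 10.12] twist [-0.1, -0.0, -0.4] rows>= 2
```

```bash
python3 -m crank '{"slide":[[-0.7,0,1.7],[-1.6,0,4],[-2.5,0,7],[-3,0,9.2],[-3,0,10],[-3,0,10]],"twist":[[0,0,0],[0,0,0],[0,0,0],[0,0,0],[0,0,0],[0,0,0]],"fingers":[255,255,255,255,255,255]}'
python3 - <<'E'
from h import *
s=st()
R=pose(-3.4,45);a=np.radians(-3.4);d=np.array([np.cos(a),np.sin(a),0]);c=np.array([.6225,-.0265,.012])
to(c-.017*d+[0,0,.05],R);to(c-.017*d+[0,0,.03],R)
p=robot.read_camera("scene"); cv2.imwrite("pics/e.png",cv2.resize(p["frame"][220:380,210:370],None,fx=3.7,fy=3.7))
q=cloud(p);m=(p["frame"].min(-1)>95)&(q[...,2]>.04)&(q[...,2]<.12);q=q[m]
rel=q-c;u=rel@d;v=rel@[-d[1],d[0],0];w=(abs(v)<.035)&(abs(u)<.08);q,u,v=q[w],u[w],v[w]
print("u,v range",np.percentile(u,[.5,99.5]),np.percentile(v,[1,99]))
for lo in np.arange(-.06,.06,.01):
    w=(u>=lo)&(u<lo+.01)
    if w.sum()>4:print(round(lo*1000),w.sum(),np.percentile(q[w,2],[50,85,95]).round(4))
E
```

```text
clock: 8.72
ee_pos: [0.6074, -0.022, 0.08]
tool_rot: [[-0.725, 0.067, 0.686], [0.052, 0.998, -0.043], [-0.687, 0.004, -0.726]]
force: [0.1, -0.7, -2.5]
gripper_width: 0.567
gripper_force: 104.0
t 8.725 p [ 0.6074 -0.022   0.08  ] j [-0.34  0.14  2.23  1.35  0.19 -3.12] F [ 0.1 -0.7 -2.5] w 0.567237216389848
slide [1.35, -0.37, 1.19] twist [-0.2, -1.6, -0.5] rows>= 1
slide [2.73, -0.37, 2.64] twist [-0.2, -1.6, -0.5] rows>= 1
u,v range [-0.04916255  0.06037078] [-0.02471928  0.03196384]
-50 43 [0.0863 0.0925 0.0931]
-40 59 [0.0893 0.1135 0.1184]
-30 79 [0.0886 0.1068 0.1111]
-20 72 [0.0877 0.0931 0.1005]
-10 72 [0.0865 0.0915 0.0926]
0 69 [0.0877 0.0907 0.0916]
10 81 [0.0845 0.0896 0.0922]
20 63 [0.0868 0.0903 0.0921]
30 80 [0.0845 0.0897 0.0911]
40 75 [0.0854 0.0895 0.091 ]
50 163 [0.0706 0.0882 0.0903]
```

View pics/e.png

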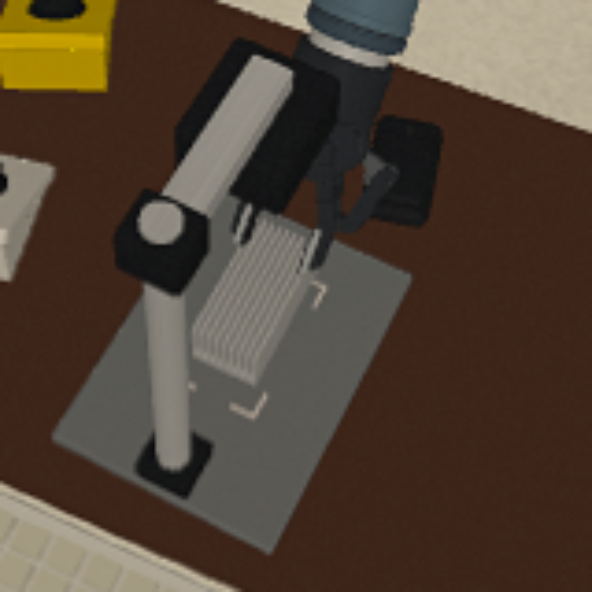

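The picture shows the sink over the marks at (250,300), nearly level and clear of the camera. Joint 6 has reached its limit, so I lean the tool less and give it a slight yaw. Contact with the plate will then level the sink.

```bash
python3 - <<'E'
from h import *
st()
c=np.array([.6225,-.0265,.012]);a=np.radians(-7.5);d=np.array([np.cos(a),np.sin(a),0])
to(c-.017*d+[0,0,.068],pose(-7.5,36))
E
```

```text
t 8.775 p [ 0.6072 -0.0221  0.0802] j [-0.34  0.13  2.23  1.35  0.19 -3.12] F [ 0.1 -1.1 -1.7] w 0.5694342397888565
slide [0.11, -0.22, -0.08] twist [2.5, 7.4, 2.7] rows>= 1
```

```bash
python3 -m crank '{"slide":[[0,0,0],[0.1,-0.2,-0.1],[0.1,-0.2,-0.1],[0.1,-0.2,-0.1]],"twist":[[1.2,3.7,1.3],[2.5,7.4,2.7],[2.5,7.4,2.7],[2.5,7.4,2.7]],"fingers":[255,255,255,255]}'
python3 - <<'E'
from h import *
st()
c=np.array([.6225,-.0265,.012]);a=np.radians(-7.5);d=np.array([np.cos(a),np.sin(a),0])
to(c-.017*d+[0,0,.043],pose(-7.5,36))
to(c-.017*d+[0,0,.030],pose(-7.5,36))
E
```

```text
clock: 9.28
ee_pos: [0.6054, -0.0247, 0.0808]
tool_rot: [[-0.802, 0.133, 0.582], [0.108, 0.991, -0.079], [-0.588, -0.0, -0.809]]
force: [-1.0, 0.4, -3.4]
gripper_width: 0.566
gripper_force: 103.9
t 9.275 p [ 0.6054 -0.0247  0.0808] j [-0.29  0.13  2.14  0.35  0.26 -2.04] F [-1.   0.4 -3.4] w 0.566324985148567
slide [1.5, 0.05, 2.1] twist [-0.1, -0.0, -0.1] rows>= 1
slide [2.26, 0.05, 3.16] twist [-0.1, -0.0, -0.1] rows>= 1
```

```bash
python3 -m crank '{"slide":[[0.5,0,0.7],[1.1,0,1.5],[1.5,0,2.1],[1.5,0,2.1]],"twist":[[0,-1,0],[0,-2,0],[0,-3,0],[0,-3,0]],"fingers":[255,255,255,255]}'
python3 - <<'E'
from h import *
s=st();R=np.array(s["tool_rot"]);c=np.array([.6225,-.0265,.012]);a=np.radians(-7.5);d=np.array([np.cos(a),np.sin(a),0])
print(np.degrees(np.arccos(-R[2,2])))
to(c-.017*d+[0,0,.0375],pose(-7.5,39))
to(c-.017*d+[0,0,.030],pose(-7.5,39))
p=robot.read_camera("scene");q=cloud(p);m=(p["frame"].min(-1)>95)&(q[...,2]>.03)&(q[...,2]<.12);q=q[m]
rel=q-c;u=rel@d;v=rel@[-d[1],d[0],0];w=(abs(v)<.02)&(abs(u)<.08);q,u,v=q[w],u[w],v[w]
print("u",np.percentile(u,[.5,99.5]))
for lo in np.arange(-.06,.06,.01):
    w=(u>=lo)&(u<lo+.01)
    if w.sum()>4:print(round(lo*1000),w.sum(),np.percentile(q[w,2],[50,85,95]).round(4))
E
```

```text
clock: 9.78
ee_pos: [0.6051, -0.0242, 0.0541]
tool_rot: [[-0.771, 0.133, 0.623], [0.104, 0.991, -0.082], [-0.629, 0.002, -0.778]]
force: [-0.3, 0.1, -2.7]
gripper_width: 0.565
gripper_force: 103.9
t 9.775 p [ 0.6051 -0.0242  0.0541] j [-0.29  0.2   2.18  0.84  0.14 -2.53] F [-0.3  0.1 -2.7] w 0.565201562697889
38.95990644163526
slide [0.25, 0.0, 0.39] twist [-0.0, -0.0, -0.2] rows>= 1
slide [0.72, 0.0, 0.97] twist [-0.0, -0.0, -0.2] rows>= 1
u [-0.05067397  0.05806762]
-60 5 [0.0637 0.0665 0.0671]
-50 42 [0.0641 0.0696 0.0701]
-40 37 [0.0633 0.0679 0.069 ]
-30 45 [0.0628 0.0671 0.0682]
-20 46 [0.0613 0.0647 0.067 ]
-10 45 [0.0611 0.0646 0.067 ]
0 42 [0.0612 0.0639 0.0643]
10 47 [0.0584 0.0631 0.0644]
20 45 [0.0568 0.0616 0.0624]
30 49 [0.0572 0.0607 0.0626]
40 45 [0.0562 0.0593 0.0612]
50 66 [0.0497 0.0575 0.0584]
```

```bash
python3 -m crank '{"slide":[[0.1,0,0.15],[0.2,0,0.3],[0.3,0,0.4],[0.38,0,0.5],[0.45,0,0.6],[0.5,0,0.7],[0.5,0,0.7]],"twist":[[0,0,0],[0,0,0],[0,0,0],[0,0,0],[0,0,0],[0,0,0],[0,0,0]],"fingers":[255,255,255,255,255,255,255]}' 35
python3 - <<'E'
from h import *
s=st();c=np.array([.6225,-.0265,.012]);a=np.radians(-7.5);d=np.array([np.cos(a),np.sin(a),0])
to(c-.017*d+[0,0,.030],pose(-7.5,39))
p=robot.read_camera("scene");q=cloud(p);m=(p["frame"].min(-1)>95)&(q[...,2]>.03)&(q[...,2]<.12);q=q[m]
rel=q-c;u=rel@d;v=rel@[-d[1],d[0],0];w=(abs(v)<.02)&(abs(u)<.08);q,u,v=q[w],u[w],v[w]
print("u",np.percentile(u,[.5,99.5]))
for lo in np.arange(-.06,.06,.02):
    w=(u>=lo)&(u<lo+.01)
    if w.sum()>4:print(round(lo*1000),w.sum(),np.percentile(q[w,2],[50,85,95]).round(4))
E
```

```text
clock: 10.7
ee_pos: [0.6075, -0.0248, 0.0464]
tool_rot: [[-0.769, 0.132, 0.625], [0.103, 0.991, -0.083], [-0.631, 0.0, -0.776]]
force: [0.2, 0.3, -2.2]
gripper_width: 0.564
gripper_force: 104.3
t 10.7 p [ 0.6075 -0.0248  0.0464] j [-0.29  0.22  2.18  0.97  0.12 -2.67] F [ 0.2  0.3 -2.2] w 0.5635444751864586
slide [0.43, 0.03, 0.22] twist [-0.1, 0.1, -0.1] rows>= 1
u [-0.04930116  0.06096585]
-40 42 [0.0555 0.0608 0.0619]
-20 44 [0.0549 0.0588 0.0605]
0 44 [0.0531 0.058  0.0596]
20 42 [0.0535 0.0569 0.0583]
40 49 [0.0521 0.0565 0.058 ]
```

```bash
python3 -m crank '{"slide":[[0.1,0,0.06],[0.2,0,0.1],[0.3,0,0.16],[0.4,0,0.2],[0.45,0,0.25],[0.45,0,0.25],[0.45,0,0.25]],"twist":[[0,0,0],[0,0,0],[0,0,0],[0,0,0],[0,0,0],[0,0,0],[0,0,0]],"fingers":[240,240,240,240,240,240,240]}' 30
python3 - <<'E'
from h import *
s=st();c=np.array([.6225,-.0265,.012]);a=np.radians(-7.5);d=np.array([np.cos(a),np.sin(a),0])
to(c-.017*d+[0,0,.030],pose(-7.5,39))
p=robot.read_camera("scene");q=cloud(p);m=(p["frame"].min(-1)>95)&(q[...,2]>.03)&(q[...,2]<.12);q=q[m]
rel=q-c;u=rel@d;v=rel@[-d[1],d[0],0];w=(abs(v)<.02)&(abs(u)<.08);q,u,v=q[w],u[w],v[w]
print("u",np.percentile(u,[.5,99.5]),s["gripper_force"])
for lo in np.arange(-.06,.06,.02):
    w=(u>=lo)&(u<lo+.01)
    if w.sum()>4:print(round(lo*1000),w.sum(),np.percentile(q[w,2],[50,85,95]).round(4))
E
```

```text
clock: 11.62
ee_pos: [0.6059, -0.0246, 0.0426]
tool_rot: [[-0.768, 0.132, 0.626], [0.102, 0.991, -0.084], [-0.632, -0.0, -0.775]]
force: [-7.1, 1.6, 8.7]
gripper_width: 0.565
gripper_force: 106.9
t 11.625 p [ 0.6059 -0.0246  0.0426] j [-0.29  0.23  2.18  1.07  0.11 -2.77] F [-7.1  1.6  8.7] w 0.5651829493017454
slide [0.06, 0.03, 0.02] twist [-0.1, 0.2, -0.1] rows>= 1
u [-0.05100138  0.06021173] 106.89569441601634
-60 7 [0.0519 0.0556 0.056 ]
-40 37 [0.0516 0.0565 0.0575]
-20 39 [0.0519 0.0552 0.0566]
0 44 [0.0522 0.0561 0.0581]
20 39 [0.0523 0.0567 0.0579]
40 44 [0.0491 0.0553 0.0578]
```

```bash
python3 -m crank '{"slide":[[0,0,0],[0,0,0],[0,0,0],[0,0,0],[0,0,0],[0,0,0]],"twist":[[0,0,0],[0,0,0],[0,0,0],[0,0,0],[0,0,0],[0,0,0]],"fingers":[110,100,85,60,30,20]}' 20
cat > chk.py <<'E'
from h import *
s=st();print("grip",s["gripper_force"]);c=np.array([.6225,-.0265,.012]);a=np.radians(-3.4);d=np.array([np.cos(a),np.sin(a),0])
for n in("scene","top"):
    p=robot.read_camera(n);q=cloud(p);m=(p["frame"].min(-1)>(95 if n=="scene" else 60))&(q[...,2]>.035)&(q[...,2]<.064)
    rel=q-c;u=rel@d;v=rel@[-d[1],d[0],0];w=m&(abs(v)<.045)&(abs(u)<.08)
    if w.sum()<20: print(n,w.sum());continue
    print(n,cv2.minAreaRect((np.c_[u[w],v[w]]*1000).astype(np.float32)),w.sum(),np.percentile(q[w][:,2],[50,95]).round(4))
cv2.imwrite("pics/f%d.png"%(s["clock"]*100),cv2.resize(robot.read_camera("scene")["frame"][220:380,170:370],None,fx=3.7,fy=3.7))
E
python3 chk.py
```

```text
clock: 12.42
ee_pos: [0.6056, -0.0246, 0.0417]
tool_rot: [[-0.769, 0.132, 0.625], [0.102, 0.991, -0.083], [-0.631, -0.0, -0.776]]
force: [-0.1, 0.6, 0.5]
gripper_width: 0.922
gripper_force: 0.0
t 12.425 p [ 0.6056 -0.0246  0.0417] j [-0.29  0.23  2.18  1.07  0.12 -2.77] F [-0.1  0.6  0.5] w 0.9217418058680515
grip 0.0
scene ((3.6320571899414062, 7.2693328857421875), (68.62388610839844, 112.90188598632812), 86.83779907226562) 724 [0.0511 0.0574]
top ((5.449485778808594, 2.1169605255126953), (54.41830062866211, 98.9172592163086), 86.26541900634766) 223 [0.0542 0.0617]
```

```bash
python3 -m crank '{"slide":[[0,0,-1],[0,0,-3],[0,0,-6],[0,0,-10],[0,0,-13],[0,0,-13]],"twist":[[0,0,0],[0,0,0],[0,0,0],[0,0,0],[0,0,0],[0,0,0]],"fingers":[20,20,20,20,20,20]}'
python3 chk.py; ls pics
```

```text
clock: 13.32
ee_pos: [0.5248, -0.0139, 0.1449]
tool_rot: [[-0.766, 0.132, 0.629], [0.101, 0.991, -0.084], [-0.634, -0.001, -0.773]]
force: [0.9, -0.6, 1.2]
gripper_width: 0.921
gripper_force: 0.0
t 13.325 p [ 0.5248 -0.0139  0.1449] j [-0.34 -0.24  2.35  0.35  0.38 -2.06] F [ 0.9 -0.6  1.2] w 0.9212073039584228
grip 0.0
scene ((3.5653648376464844, 0.6405277252197266), (55.23806381225586, 112.21775817871094), 87.19189453125) 726 [0.0513 0.0577]
top ((-2.9195709228515625, 2.5167407989501953), (54.281333923339844, 107.80006408691406), 86.73161315917969) 264 [0.054  0.0612]
a.png
b.png
c.png
d.png
e.png
f1242.png
f1332.png
scene0.png
top0.png
```

View pics/f1332.png

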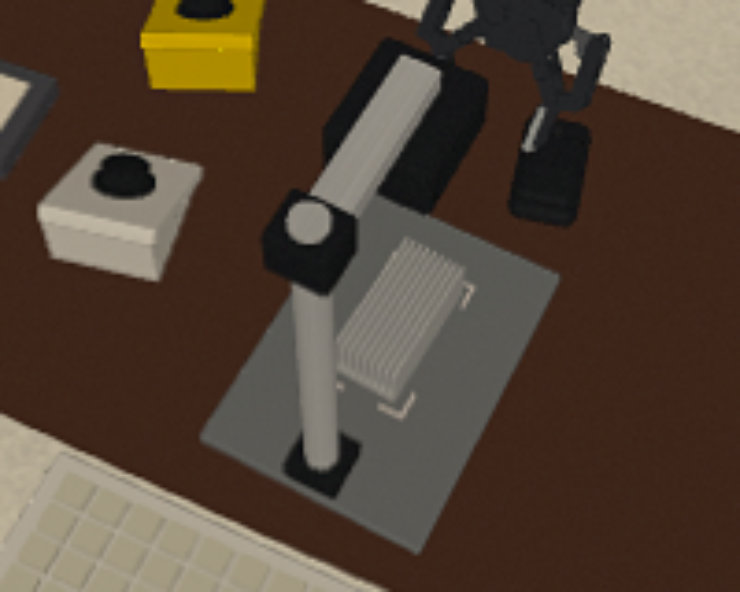

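```bash
cat >> h.py <<'E'
n=np.array([-.496,-.09,.864]);n/=np.linalg.norm(n)
key=np.array([.6045,-.285,.057]); RK=pose(10.3,30)@Ro.from_euler('z',50,degrees=True).as_matrix()
E
python3 - <<'E'
from h import *
to([.45,-.16,.27],RK)
E
```

```text
slide [-3.85, -15.47, -13.37] twist [-5.4, 12.6, 35.0] rows>= 4
```

The sink lies inside the marks at (400,320), fins up. Next I go back and over to the console, closing the fingers on the way.

```bash
python3 -m crank '{"slide":[[0,0,-5],[0,0,-10],[-3.8,-15.5,-13.4],[-3.8,-15.5,-13.4],[-3.8,-15.5,-13.4],[-3.8,-15.5,-13.4],[-3.8,-15.5,-13.4]],"twist":[[0,0,0],[0,0,0],[-5.4,12.6,35],[-5.4,12.6,35],[-5.4,12.6,35],[-5.4,12.6,35],[-5.4,12.6,35]],"fingers":[20,60,255,255,255,255,255]}' 40
python3 - <<'E'
from h import *
st();to(key+.10*n,RK)
E
```

```text
clock: 14.35
ee_pos: [0.4494, -0.1614, 0.2692]
tool_rot: [[-0.684, 0.539, 0.491], [0.656, 0.75, 0.09], [-0.32, 0.383, -0.867]]
force: [-0.8, 0.7, 0.5]
gripper_width: 0.004
gripper_force: 0.0
t 14.35 p [ 0.4494 -0.1614  0.2692] j [-0.94 -0.41  2.12  0.5   1.23 -1.94] F [-0.8  0.7  0.5] w 0.0038434538848357144
slide [-11.89, -9.07, 14.89] twist [-0.0, -0.1, -0.1] rows>= 4
```

```bash
python3 -m crank '{"slide":[[-3.5,-4,2],[-7,-7,6],[-11.9,-9.1,12],[-11.9,-9.1,14.9],[-11.9,-9.1,14.9],[-11.9,-9.1,14.9]],"twist":[[0,0,0],[0,0,0],[0,0,0],[0,0,0],[0,0,0],[0,0,0]],"fingers":[255,255,255,255,255,255]}'
python3 - <<'E'
from h import *
s=st();to(key+.10*n,RK);to(key+.027*n,RK)
p=robot.read_camera("scene");cv2.imwrite("pics/g.png",cv2.resize(p["frame"][210:310,150:270],None,fx=5,fy=5))
tip=np.array(s["ee_pos"])+.019*np.array(s["tool_rot"])[:,2]
for X in(tip,key):
    print(cv2.projectPoints(X[None],cv2.Rodrigues(np.array(p["R"]))[0],np.array(p["t"]),np.array([[p["fx"],0,p["cx"]],[0,p["fy"],p["cy"]],[0,0,1]]),np.array(p["distortion"]))[0].ravel())
E
```

```text
clock: 15.1
ee_pos: [0.5551, -0.2918, 0.145]
tool_rot: [[-0.686, 0.536, 0.492], [0.652, 0.753, 0.09], [-0.322, 0.382, -0.866]]
force: [-0.1, 0.2, -0.2]
gripper_width: 0.001
gripper_force: 0.0
t 15.1 p [ 0.5551 -0.2918  0.145 ] j [-0.92  0.17  1.88  0.59  0.93 -2.12] F [-0.1  0.2 -0.2] w 0.0009120256408204099
slide [-0.08, -0.23, 0.11] twist [0.0, -0.0, 0.1] rows>= 1
slide [-0.1, -0.21, 7.41] twist [0.0, -0.0, 0.1] rows>= 2
[206.1287129  240.99854086]
[203.7130718  264.98261299]
```

View pics/g.png

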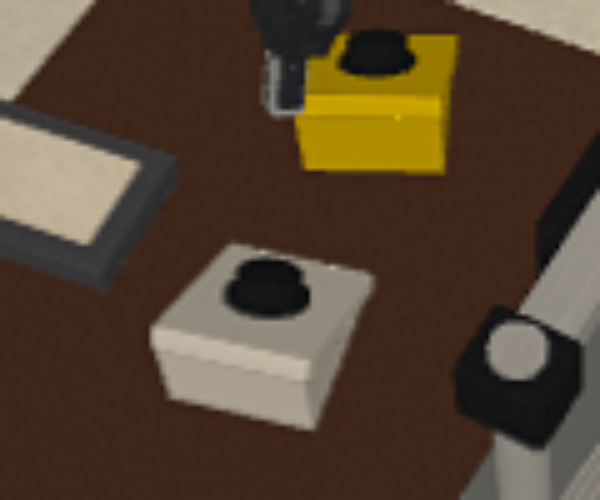

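The key's face centre is at (268,275) in the crop, which agrees with my estimate. The fingers are up-slope at (285,110). I approach and then feel for contact.

```bash
python3 -m crank '{"slide":[[0,-0.1,3],[-0.1,-0.2,6],[-0.1,-0.2,7.2],[-0.1,-0.2,7.2],[-0.1,-0.2,7.2]],"twist":[[0,0,0],[0,0,0],[0,0,0],[0,0,0],[0,0,0]],"fingers":[255,255,255,255,255]}'
cat > k.py <<'E'
from h import *
s=st();f=np.array(s["force"]);print("Fn",(f@n).round(2),"tip out of key_top mm",((np.array(s["ee_pos"])-key)@n*1000-19).round(1))
to(key+.019*n,RK,s)
p=robot.read_camera("scene");X=cloud(p)[255:290,185:225];I=p["frame"][255:290,185:225]
q=X[(I.max(-1)<45)&(X[...,2]>.03)&(X[...,2]<.075)];h=(q-key)@n*1000
print("key height pct",np.percentile(h,[20,50,80]).round(1),len(q))
E
python3 k.py
```

```text
clock: 15.78
ee_pos: [0.5904, -0.2897, 0.0839]
tool_rot: [[-0.684, 0.537, 0.494], [0.653, 0.752, 0.087], [-0.325, 0.382, -0.865]]
force: [0.4, 0.3, 0.1]
gripper_width: -0.005
gripper_force: 0.0
t 15.775 p [ 0.5904 -0.2897  0.0839] j [-0.87  0.32  1.84  0.64  0.81 -2.16] F [0.4 0.3 0.1] w -0.004648030047418599
Fn -0.1 tip out of key_top mm 11.7
slide [0.22, 0.07, 1.17] twist [-0.1, 0.2, 0.1] rows>= 1
key height pct [-13.1  -3.7   1.5] 145
```

```bash
python3 -m crank '{"slide":[[0.1,0,0.5],[0.2,0,0.9],[0.2,0,1.2],[0.2,0,1.2]],"twist":[[0,0,0],[0,0,0],[0,0,0],[0,0,0]],"fingers":[255,255,255,255]}'; python3 k.py
python3 -m crank '{"slide":[[0,0,0.1],[0,0,0.2],[0,0,0.2]],"twist":[[0,0,0],[0,0,0],[0,0,0]],"fingers":[255,255,255]}'; python3 k.py
```

```text
clock: 16.32
ee_pos: [0.5946, -0.2863, 0.0707]
tool_rot: [[-0.685, 0.538, 0.492], [0.654, 0.751, 0.089], [-0.322, 0.382, -0.866]]
force: [-0.1, -0.4, 0.2]
gripper_width: 0.004
gripper_force: 0.0
t 16.325 p [ 0.5946 -0.2863  0.0707] j [-0.86  0.35  1.84  0.65  0.78 -2.16] F [-0.1 -0.4  0.2] w 0.003934857858163598
Fn 0.28 tip out of key_top mm -2.1
slide [-0.14, 0.1, -0.21] twist [-0.0, 0.0, 0.0] rows>= 1
key height pct [-12.9  -2.1   1.6] 146
clock: 16.75
ee_pos: [0.5957, -0.2864, 0.0695]
tool_rot: [[-0.684, 0.538, 0.492], [0.654, 0.751, 0.088], [-0.322, 0.382, -0.866]]
force: [-0.3, -0.0, 0.1]
gripper_width: 0.002
gripper_force: 0.0
t 16.75 p [ 0.5957 -0.2864  0.0695] j [-0.85  0.35  1.83  0.65  0.78 -2.17] F [-0.3 -0.   0.1] w 0.0023381397635391155
Fn 0.24 tip out of key_top mm -3.7
slide [-0.1, 0.1, -0.37] twist [-0.0, 0.1, 0.0] rows>= 1
key height pct [-12.6  -2.6   1.4] 146
```

```bash
for i in 1 2 ; do python3 -m crank '{"slide":[[0,0,0.1],[0,0,0.2],[0,0,0.2]],"twist":[[0,0,0],[0,0,0],[0,0,0]],"fingers":[255,255,255]}' >/dev/null; python3 k.py|grep -E "Fn|^t"; done
```

```text
t 17.175 p [ 0.5966 -0.2862  0.0676] j [-0.85  0.36  1.83  0.66  0.78 -2.17] F [-0.6  0.9 -0. ] w -0.0008820074072433121
Fn 0.18 tip out of key_top mm -5.8
t 17.6 p [ 0.5976 -0.2859  0.0659] j [-0.85  0.36  1.83  0.66  0.78 -2.17] F [-0.2  0.2  0.2] w -0.005454767632725064
Fn 0.3 tip out of key_top mm -7.8
```

```bash
for i in 1 2 3; do python3 -m crank '{"slide":[[0,0,0.1],[0,0,0.2],[0,0,0.2]],"twist":[[0,0,0],[0,0,0],[0,0,0]],"fingers":[255,255,255]}' >/dev/null; python3 k.py|grep -E "Fn|^t"; done; python3 - <<'E'
from h import *
p=robot.read_camera("scene");cv2.imwrite("pics/i.png",cv2.resize(p["frame"][230:300,160:250],None,fx=7,fy=7,interpolation=cv2.INTER_CUBIC))
E
```

```text
t 18.025 p [ 0.5986 -0.2858  0.0642] j [-0.85  0.37  1.83  0.66  0.77 -2.17] F [ 0.4  0.8 -0.8] w -0.0033897154761720607
Fn -0.95 tip out of key_top mm -9.8
t 18.45 p [ 0.5996 -0.2856  0.0624] j [-0.85  0.37  1.83  0.66  0.77 -2.17] F [ 0.1 -0.4  0.1] w -0.002808974250761011
Fn 0.08 tip out of key_top mm -11.8
t 18.875 p [ 0.6006 -0.2855  0.0607] j [-0.85  0.37  1.83  0.66  0.77 -2.17] F [-0.3 -0.1  0.3] w -0.004658856746166148
Fn 0.42 tip out of key_top mm -13.8
```

View pics/i.png

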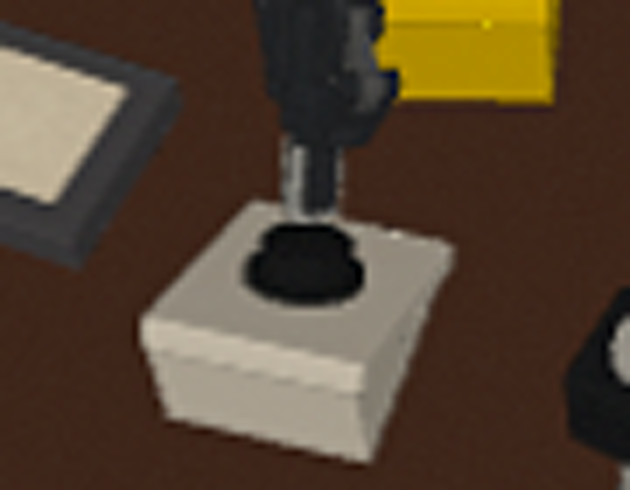

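The finger end is at (312,215) and the key's top face is centred at about (308,240), so there is still a gap. I check the fingertip's position in depth.

```bash
python3 - <<'E'
from h import *
s=st();R=np.array(s["tool_rot"]);e=np.array(s["ee_pos"])
for nm in("scene","top"):
    p=robot.read_camera(nm);X=cloud(p);rel=(X-e)@R
    m=(abs(rel[...,0])<.03)&(abs(rel[...,1])<.03)&(rel[...,2]>-.05)&(rel[...,2]<.045)
    v,u=np.where(m)
    print(nm)
    for lo in np.arange(-.05,.045,.005):
        w=(rel[m][:,2]>=lo)&(rel[m][:,2]<lo+.005)
        if w.sum():print(round(lo*1000),w.sum(),(rel[m][w].mean(0)*1000).round(0),"spread",(np.ptp(rel[m][w],0)*1000).round(0),"px",u[w].mean().round(),v[w].mean().round(),p["frame"][v[w],u[w]].mean().round())
E
```

```text
t 18.975 p [ 0.6006 -0.2855  0.0608] j [-0.85  0.37  1.83  0.66  0.77 -2.17] F [-0.4 -0.1  0.9] w -0.0014179775906818853
scene
-50 8 [ -7.  11. -47.] spread [14. 15.  4.] px 204.0 251.0 66.0
-45 15 [ -7.  10. -42.] spread [23. 18.  5.] px 204.0 253.0 57.0
-40 12 [ -7.  10. -37.] spread [24. 25.  5.] px 204.0 254.0 63.0
-35 13 [ -5.   9. -33.] spread [23. 24.  5.] px 204.0 255.0 65.0
-30 13 [ -8.   9. -28.] spread [24. 19.  4.] px 203.0 257.0 72.0
-25 13 [ -6.  11. -23.] spread [18. 15.  4.] px 204.0 258.0 65.0
-20 7 [-10.   7. -18.] spread [11. 17.  5.] px 202.0 260.0 100.0
-15 6 [ -2.   7. -13.] spread [15.  7.  3.] px 204.0 261.0 114.0
-10 1 [  4.   5. -10.] spread [0. 0. 0.] px 206.0 261.0 135.0
0 52 [-3. -0.  4.] spread [40. 37.  4.] px 203.0 264.0 21.0
5 33 [-5.  6.  7.] spread [35. 33.  5.] px 203.0 266.0 20.0
10 16 [-6. 14. 13.] spread [31. 11.  5.] px 204.0 269.0 22.0
15 51 [-8. 11. 18.] spread [57. 52.  5.] px 202.0 270.0 30.0
20 69 [-2. 12. 22.] spread [59. 59.  4.] px 204.0 271.0 109.0
top
-10 1 [-13.  -4.  -5.] spread [0. 0. 0.] px 333.0 158.0 19.0
-5 8 [ 2.  5. -1.] spread [38. 17.  1.] px 328.0 159.0 23.0
0 6 [2. 1. 2.] spread [39. 18.  4.] px 329.0 160.0 21.0
5 6 [5. 5. 8.] spread [44. 21.  4.] px 327.0 159.0 42.0
10 27 [ 0.  7. 13.] spread [60. 45.  5.] px 327.0 158.0 75.0
15 44 [-7. 11. 18.] spread [60. 56.  5.] px 328.0 155.0 104.0
20 21 [-8.  5. 22.] spread [60. 51.  4.] px 329.0 156.0 100.0
```

```bash
python3 -m crank '{"slide":[[0,0,0.3],[0,0,0.6],[0,0,0.9],[0,0,0.9]],"twist":[[0,0,0],[0,0,0],[0,0,0],[0,0,0]],"fingers":[255,255,255,255]}' >/dev/null; python3 k.py; for i in 1 2; do python3 -m crank '{"slide":[[0,0,0.1],[0,0,0.2],[0,0,0.2]],"twist":[[0,0,0],[0,0,0],[0,0,0]],"fingers":[255,255,255]}' >/dev/null; python3 k.py|grep -E "Fn|^t"; done
```

```text
t 19.575 p [ 0.605  -0.2845  0.0526] j [-0.84  0.39  1.82  0.67  0.75 -2.17] F [-0.3  0.7 -0.3] w 0.0013118164866924614
Fn -0.21 tip out of key_top mm -23.1
slide [-0.14, 0.09, -2.31] twist [-0.0, 0.0, 0.0] rows>= 1
key height pct [-13.2  -5.3   1.1] 126
t 20.0 p [ 0.606  -0.2845  0.0512] j [-0.84  0.4   1.82  0.67  0.75 -2.18] F [ 0.8  0.8 -0. ] w -0.0024786729449408815
Fn -0.51 tip out of key_top mm -24.8
t 20.425 p [ 0.607  -0.2843  0.0494] j [-0.83  0.4   1.82  0.67  0.75 -2.18] F [ 0.   0.1 -0.3] w 0.0009395698397499596
Fn -0.23 tip out of key_top mm -26.8
```

```bash
for i in 1 2 3; do python3 -m crank '{"slide":[[0,0,0.1],[0,0,0.2],[0,0,0.2]],"twist":[[0,0,0],[0,0,0],[0,0,0]],"fingers":[255,255,255]}' >/dev/null; python3 k.py|grep -E "Fn|key"; done
```

```text
Fn -0.17 tip out of key_top mm -28.8
key height pct [-13.6  -6.7   0.4] 115
Fn 0.95 tip out of key_top mm -30.7
key height pct [-13.2  -6.4  -0.9] 111
Fn 2.74 tip out of key_top mm -32.7
key height pct [-13.6  -8.4  -2.6] 105
```

```bash
cat > kf.py <<'E'
from h import *
f=[]
for i in range(4):
    p=robot.read_camera("top"); s=robot.sense(); f.append(np.array(s["force"])@n)
print(s["clock"],"Fn",np.round(f,2),np.mean(f).round(2),"out",((np.array(s["ee_pos"])-key)@n*1000-19).round(2))
E
python3 kf.py; for i in 1 2 ; do python3 -m crank '{"slide":[[0,0,0.1],[0,0,0.1]],"twist":[[0,0,0],[0,0,0]],"fingers":[255,255]}' >/dev/null; python3 kf.py; done
```

```text
21.95 Fn [1.86 1.74 1.76 1.58] 1.74 out -32.68
22.4 Fn [3.12 2.51 1.98 1.57] 2.29 out -33.71
22.85 Fn [2.98 2.27 2.4  2.55] 2.55 out -34.69
```

```bash
for i in 1 2 ; do python3 -m crank '{"slide":[[0,0,0.1],[0,0,0.1]],"twist":[[0,0,0],[0,0,0]],"fingers":[255,255]}' >/dev/null; python3 kf.py; done
```

```text
23.3 Fn [8.6  8.92 8.58 8.16] 8.56 out -35.36
23.75 Fn [10.18  8.83  9.28  9.19] 9.37 out -36.31
```

```bash
python3 -m crank '{"slide":[[0,0,-0.14],[0,0,-0.14]],"twist":[[0,0,0],[0,0,0]],"fingers":[255,255]}' >/dev/null; python3 kf.py
```

```text
24.2 Fn [8.27 7.07 9.05 7.45] 7.96 out -35.06
```

```bash
python3 -m crank '{"slide":[[0,0,-0.05],[0,0,-0.05]],"twist":[[0,0,0],[0,0,0]],"fingers":[255,255]}' >/dev/null; python3 kf.py
```

```text
24.65 Fn [3.17 2.8  3.71 2.54] 3.06 out -34.87
```

```bash
python3 -m crank '{"slide":[[0,0,0.02],[0,0,0.02],[0,0,0.02],[0,0,0.02],[0,0,0.02],[0,0,0.02],[0,0,0.02],[0,0,0.02],[0,0,0.02],[0,0,0.02]],"twist":[[0,0,0],[0,0,0],[0,0,0],[0,0,0],[0,0,0],[0,0,0],[0,0,0],[0,0,0],[0,0,0],[0,0,0]],"fingers":[255,255,255,255,255,255,255,255,255,255]}' >/dev/null; python3 kf.py
```

```text
26.1 Fn [6.37 4.99 6.07 6.39] 5.95 out -34.99
```

Held at about 6 N for 1.4 s, at the first stop. Next I press fully down and release.

```bash
python3 -m crank '{"slide":[[0,0,0.3],[0,0,0.6],[0,0,0.65],[0,0,0.65]],"twist":[[0,0,0],[0,0,0],[0,0,0],[0,0,0]],"fingers":[255,255,255,255]}' >/dev/null; python3 kf.py
```

```text
26.8 Fn [21.84 21.07 21.63 22.17] 21.67 out -40.44
```

```bash
python3 -m crank '{"slide":[[0,0,-1],[0,0,-3],[0,0,-6],[0,0,-10],[0,0,-14],[0,0,-14],[0,0,-14]],"twist":[[0,0,0],[0,0,0],[0,0,0],[0,0,0],[0,0,0],[0,0,0],[0,0,0]],"fingers":[255,255,255,255,255,255,255]}'; python3 k.py|tail -1; python3 chk.py
```

```text
clock: 27.68
ee_pos: [0.5452, -0.2951, 0.1572]
tool_rot: [[-0.684, 0.538, 0.492], [0.654, 0.751, 0.089], [-0.322, 0.382, -0.866]]
force: [-0.2, -0.8, -0.5]
gripper_width: 0.004
gripper_force: 0.0
key height pct [-13.3  -3.    1.6] 145
t 27.725 p [ 0.5451 -0.2947  0.1566] j [-0.94  0.14  1.88  0.58  0.96 -2.12] F [ 0.4 -0.4 -0.4] w -0.0008503284194855198
grip 0.0
scene ((3.4990463256835938, 0.8239498138427734), (56.1096305847168, 112.92208099365234), 87.350341796875) 722 [0.0514 0.0574]
top ((-3.3161087036132812, 2.7850074768066406), (54.413352966308594, 108.9281997680664), 86.45655059814453) 276 [0.0544 0.0622]
```

```bash
python3 -c "
from rig import robot;print(robot.hand_in())"
```

```text
the job is handed in; nothing more can be done
None
```

I handed the job in at about 28 s, without a verdict back: the heat sink lies fins up inside the marks, within about 4 mm of the middle by camera. The key was held at its first stop at about 6 N for 1.4 s, then pressed fully down (about 21 N) and came up again. The arm kept clear of the camera, disk, can and mouse.

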